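# Hang the casting basket on the drip stand and hold its lift rod up

## Task

Hang the small steel basket of rings by its handle on both prongs of the drip stand's double hook and let go of it. Then draw the stand's rod by its wooden top grip straight up, without binding it, until the dark band near its foot has just come clear of the guide block, the foot still inside. Finish while holding the rod there, still, with the basket hanging freely, and leave everything else on the bench alone.

Things in the scene. Friction and masses are not known exactly. Their poses are not given: they have to be found in the camera images.
- stand: (sizes in mm) drip stand fixed to the bench, left or right: upright aluminium guide block 60 x 60 x 112 high with a square bore, and a base plate and shallow drip tray (124 wide, rim 26 high) reaching 160 from the bore's axis to the stand's own -x. Origin: on the bench, below the bore's axis; z up; -x is the side of hook and tray, towards the robot, within 0.35 rad
- bore_mouth (a point): centre of the bore's mouth on top of the guide block, 112 above the bench; the bore is 15 x 15, vertical, 90 deep (floor 22 above the bench)
- rod: loose square steel lift rod, 14 x 14 (1 play in all), 0.34 to 0.48 kg, standing on the bore's floor, 90 of it in the bore; it cannot turn there. Origin: centre of its foot; z up the rod, axes as the stand's. A double hook stands out to its -x; it carries the wooden grip on top. When lifted it drops back if let go, or binds if tilted by the basket's off-centre weight
- rod_band (a point): middle of the dark band round the rod, 35 to 47 above the foot, hidden in the bore at first; its lower edge is level with the bore's mouth when the rod has risen 55
- rod_grip (a point): centre of the rod's wooden grip, 18 x 18 square, 40 high, 183 above the foot (205 above the bench at first); nothing else at that height beside it. The basket pulls the rod over towards -x: pads closing along x, flat on the faces towards and away from the hook, hold it upright; pads closing along y let it tilt and bind
- hook_seat (a point): where the middle of the basket's handle bar comes to rest: midway between the V-shaped seats of the two prongs, 90 from the rod's axis on its -x side, 149 above the bench at first. The prongs are 8 thick, parallel to x, at y = +33 and -33 (58 free between them), joined by a crossbar 20 from the rod's axis
- hook_tips (a point): midway between the tops of the two upturned prong tips, 106 from the rod's axis on its -x side, 166 above the bench at first. Bring the bar in from this side, in +x, over the tips with the basket below the prongs, then lower it into the seats (the basket does not pass between the prongs from above)
- basket: loose open steel basket, 70 (x) by 100 (y) by 40 high, 0.18 to 0.31 kg, rings fixed in it. Rigid upright handle: side wires 6 thick at y = +51.5 and -51.5 rise to a level bar 7 thick along y, its centre 115 above the underside. Origin: centre of the underside, z up. It stands on the bench on the other side than the stand
- basket_grip (a point): centre of the wooden sleeve in the middle of the handle bar, 115 above the underside; sleeve 12 (x) by 32 (y) by 18 high, so the prongs go under the bar on either side of it. After hanging, opening the fingers to 35 is enough to let go
- graver: a graver (screwdriver-like hand tool, 150 long, 25 high) lying between the stand and the basket; to be left alone. Origin: on its underside
- cup: a small open brass cup (44 across, 40 high); to be left alone. Origin: on its underside
- hammer: a small hammer (220 long) lying far to the left; to be left alone. Origin: on its underside
- brush: a bench brush (170 long) lying near the robot; to be left alone. Origin: on its underside
- jar: a small amber glass jar with a dark lid (48 across, 55 high) at the back; to be left alone. Origin: on its underside
- dome_block: a wooden doming block (60 x 60 x 40) with four hollows, to the right; to be left alone. Origin: on its underside
- loupe: a steel folding loupe (60 long, 16 high) at the back; to be left alone. Origin: on its underside
Not all that is in view belongs to the job. Leave any turquoise look-alike of the basket alone.

How it is judged:
By the outcome, as a careful person would: the job done as asked, in the order asked, and still so for the second after the job is handed in, while the arm keeps its last pose, push and grip.
It also fails if it takes over 64 s, if anything falls off the work surface, if the arm or the gripper's body presses on something with over 40 N, if the wrist force passes 120 N, or if a joint passes its speed limit or range.

## Robot

A 6-joint arm with a two-finger parallel gripper is mounted at the origin on the work surface. World frame = base frame: x ahead of the robot, y to its left, z up, the work surface at z = 0. Lengths are in m, angles in rad, forces in N, time in s.
With the tool pointing down it reaches from about 0.275 to 0.825 m from the base axis. Payload 4.9 kg.
Tool frame: the origin (TCP) lies at the very end of the fingers, on their centre line; the grasp point (between the pads) lies ctrl.hold_point_z behind it (ctrl.hold_point_z is the distance from the TCP to the grasp point, in m); z points along the fingers, y is the line along which they close (so a half turn about z gives the same grasp; the last joint's range is limited). The gripper opens to 85 mm and grips with 20 to 120 N. Pads are 22 mm wide; open, the fingers measure 114 mm over their backs; the gripper's body (76 mm by 85 mm) begins 54 mm behind the grasp point. The pads swing forward as they close: fully open they stand 13 mm farther back than shut.
Start: joints at [-1.37, 0.326, -0.193, 1.052, 0, 1.437], TCP at [0.181, -0.519, 0.231] pointing down, gripper open.
Joint ranges: [-2.65, 2.65], [-0.97, 1.79], [-1.3, 1.35], [-1.93, 2.1], [-1.47, 1.37], [-3.14, 3.14]. Speed limits (rad/s): [2.57, 2.57, 3.14, 3.14, 3.14, 3.14].

## Interface

Orientations are given as [roll, pitch, yaw] about the fixed x, y, z axes, in that order (R = Rz(yaw) Ry(pitch) Rx(roll)).
In Python, from plant import monitor, optics, hand_in, models, ctrl gives the robot as it stands. The module is installed in compiled form; this text tells all that it offers.
- The arm moves only by the shell command python3 -m creep 'ROWS' [FORCE]. ROWS is a JSON list that holds a single list of rows (three levels of brackets), with 1 to 8 rows, each of 5 numbers: dx, dy, dz in m, then a turn about the tool's z in rad, then the finger opening in m; each row is the pose to reach, as a shift and turn from the pose commanded when the command began, along the tool's axes at that moment; what a row does not reach only later rows make up. A row lasts 1/8 s, in which the tool goes at most 0.0625 m and 0.188 rad, less where a joint would pass 70% of its speed; a pose out of reach is approached as far as the arm can. The fingers move at their own pace and stop on an object; FORCE is the grip in N (left out, the last holds). Time passes only in rows, so rows that do not move let the fingers close. It prints the time, the measured TCP pose, the force, the opening and the grip force at its end. Input that does not fit is refused with a message, and nothing moves.
- monitor.read_state(): the state, without advancing time (a new reading comes with each control period).
- optics.capture(name): name is "scene" or "top" or "wrist"; returns a dict with "color" (384x512x3 uint8, red, green, blue), "depth" (384x512 float32, m along the optical axis (not along the pixel's ray), 0 where there is no reading), "K" (3x3 intrinsics, pixels), "R" (3x3) and "t" (3): a world point X has camera coordinates R X + t; the wrist camera has in their place "T_tool_cam" (4x4, takes a point from camera to tool coordinates, whose origin is the TCP and whose axes are the flange's). Camera axes: x right, y down, z forward; pixel columns grow to the right and rows downward; lengths in m; the calibration is good to about 2 mm. The wrist camera is an equidistant fisheye: a pixel r from the principal point sees the ray r / f radians off the axis. A picture is of the moment at which its call begins: read the wrist's pose just before it.
- hand_in(): hands the job in; it is judged then, once.
Trained networks look in the newest picture that a camera, given by its name, has taken for a name from the list of things; names that differ only in an ending like _2 or _b are one class to them, and where a whole thing is asked for, a point or a joint stands for the part that bears it (a point fixed in the world has none). Each returns a list of dicts, best first, with "p" (0 to 1); they miss things now and then, are a little off and sometimes report something else, mostly with a low value. They report only what shows in the picture. A call takes as long as a camera call. They do not tell look-alikes from the thing itself.
- models.look_for(camera, thing): "point" ([column, row] in pixels, amid what is visible of it).
- models.trace(camera, thing): "region" (384x512 bool, what is visible of it) and "point" ([column, row] in pixels, amid what is visible of it).
- models.pinpoint(camera, thing): "point" ([column, row] in pixels: a listed point, or the origin of a listed thing).
The state is a dict: "clock": time; "joint_positions": joint angles; "qd": joint speeds; "effort": joint torques, N m; "eef_pos": TCP position; "tool_rot": TCP orientation; "force": force on the tool from outside, world axes, zero at the start; "wrist_torque": the same for the moment, N m; "width": finger opening in m; "grip_force": force on a finger pad.
Only numpy, scipy, OpenCV 4.12 (cv2) and the standard library are available. Lean on these libraries where they do the work, as an engineer would, in place of code of your own. Each camera call takes 0.05 s, during which the arm holds its last target. There are 200 camera calls.

## Working session

There is one attempt and no reset: what is moved stays moved. The work goes in short steps, Python scripts to look and compute and a shell command to move; the robot and the scene stay as the last step left them, time stands still between calls to the robot, and variables do not carry over. Pictures are saved under pics/ and viewed, at most 11 in all, crops included, and the job is handed in when it is done.

```bash
mkdir -p pics; cat > h.py <<'E'
import numpy as np, cv2
from plant import monitor, optics, models, ctrl
def world(c,px,d=None,z=None):
    u,v=px; K,R,t=c["K"],c["R"],c["t"]
    r=np.linalg.solve(K,[u,v,1.0]); o=-R.T@t; w=R.T@r
    if z is not None: s=(z-o[2])/w[2]; return o+s*w
    if d is None:
        p=c["depth"][max(0,int(v)-1):int(v)+2,max(0,int(u)-1):int(u)+2]; p=p[p>0]; d=np.median(p) if p.size else 0
    return o+d*w
def save(n,*ims): cv2.imwrite("pics/"+n,cv2.cvtColor(np.hstack(ims),cv2.COLOR_RGB2BGR))
E
python3 - <<'E'
from h import *
s=monitor.read_state(); print({k:np.round(v,3) for k,v in s.items()}, ctrl.hold_point_z)
np.set_printoptions(precision=3,suppress=True)
for cam in("scene","top"):
    c=optics.capture(cam); save(cam+"0.png",c["color"])
    print(cam,"cam at",-c["R"].T@c["t"])
    for n,z in [("stand",0),("bore_mouth",.112),("rod_grip",.205),("hook_seat",.149),("hook_tips",.166),("basket",0),("basket_grip",.115),("graver",0),("cup",0)]:
        for r in models.pinpoint(cam,n)[:2]:
            print(n,round(float(r["p"]),2),np.round(r["point"],1),world(c,r["point"],z=z),"depth",world(c,r["point"]))
E
```

```text
{'clock': np.float64(0.0), 'joint_positions': array([-1.37 ,  0.327, -0.194,  1.052, -0.   ,  1.437]), 'qd': array([-0.001,  0.   , -0.001,  0.001,  0.   ,  0.   ]), 'effort': array([ 2.0000e-03, -4.4340e+01,  2.6244e+01,  1.6000e-02,  0.0000e+00,
       -0.0000e+00]), 'eef_pos': array([ 0.181, -0.519,  0.231]), 'tool_rot': array([-3.14 , -0.   ,  0.335]), 'force': array([ 0.086,  1.252, -0.596]), 'wrist_torque': array([-0.032, -0.006,  0.02 ]), 'grip_force': np.float64(0.0), 'width': np.float64(0.085)} 0.0187
scene cam at [1.106 0.247 1.06 ]
stand 0.75 [163.9 199.2] [ 0.651 -0.243  0.   ] depth [ 0.675 -0.217  0.057]
bore_mouth 0.87 [153.9 177.5] [ 0.652 -0.252  0.112] depth [ 0.661 -0.242  0.131]
rod_grip 0.71 [147.  157.2] [ 0.651 -0.252  0.205] depth [ 0.662 -0.241  0.225]
hook_seat 0.73 [262.8 293.9] [0.83  0.155 0.149] depth [0.79  0.142 0.016]
hook_tips 0.94 [174.  138.3] [ 0.544 -0.244  0.166] depth [ 0.442 -0.333  0.004]
basket 0.86 [319.9 264. ] [0.643 0.247 0.   ] depth [0.645 0.247 0.005]
basket 0.64 [382.3 188.8] [0.334 0.334 0.   ] depth [0.337 0.333 0.005]
basket_grip 
[... 831 characters left out ...]
 0.587 -0.26   0.016]
hook_seat 0.39 [321.8 177.5] [ 0.645 -0.234  0.149] depth [ 0.65  -0.24   0.114]
hook_tips 0.68 [327.4 205.3] [ 0.551 -0.25   0.166] depth [ 0.561 -0.277  0.018]
basket 0.88 [184.7 176.6] [0.659 0.254 0.   ] depth [0.642 0.232 0.121]
basket 0.66 [159.4 266.4] [0.325 0.334 0.   ] depth [0.326 0.333 0.005]
basket_grip 0.98 [148.8 268.1] [0.329 0.343 0.115] depth [0.321 0.365 0.029]
basket_grip 0.64 [181.6 175.9] [0.645 0.244 0.115] depth [0.66  0.264 0.007]
graver 0.67 [249.6 204.6] [0.559 0.009 0.   ] depth [0.558 0.008 0.023]
graver 0.21 [323.8 179.3] [ 0.66  -0.266  0.   ] depth [ 0.639 -0.24   0.154]
cup 0.63 [248.  232.6] [0.456 0.012 0.   ] depth [0.456 0.012 0.005]
```

```bash
python3 - <<'E'
import cv2
a=cv2.imread("pics/scene0.png");b=cv2.imread("pics/top0.png")
cv2.imwrite("pics/v1.png",cv2.resize(a,(800,600)));cv2.imwrite("pics/v2.png",cv2.resize(b[110:340,90:400],None,fx=2.5,fy=2.5,interpolation=cv2.INTER_CUBIC))
E
```

```text
(no output)
```

View pics/v1.png

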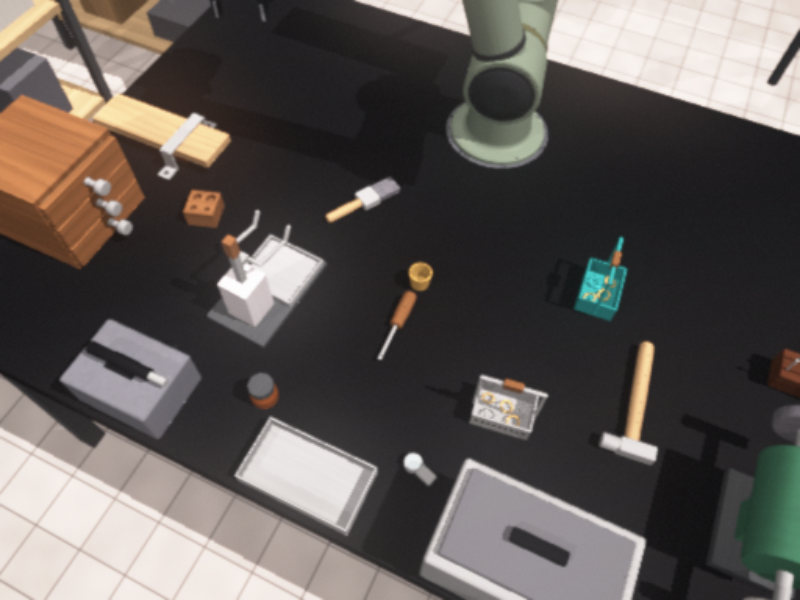

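View pics/v2.png

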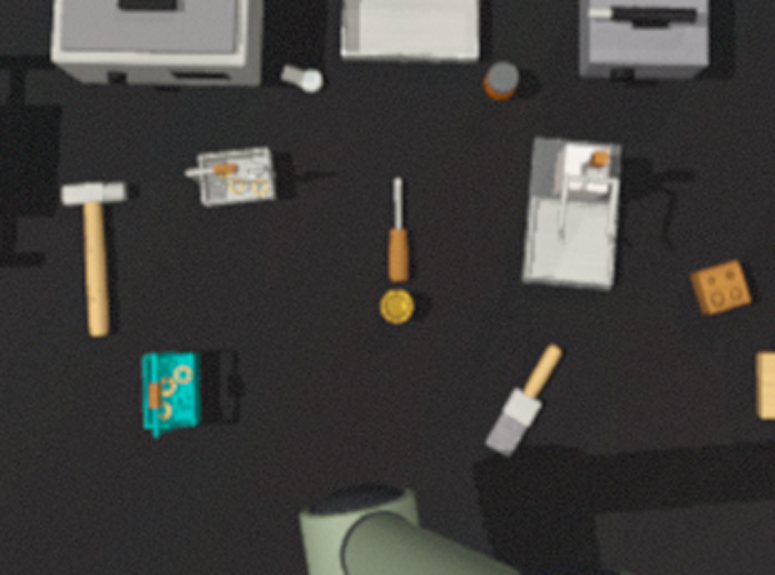

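```bash
cat >> h.py <<'E'
def cloud(c):
    d=c["depth"]; v,u=np.nonzero(d>0); z=d[v,u]
    P=np.linalg.inv(c["K"])@np.stack([u*z,v*z,z]); return ((P.T-c["t"])@c["R"]), c["color"][v,u]
def near(P,C,ctr,r,zl,zh):
    m=(np.hypot(P[:,0]-ctr[0],P[:,1]-ctr[1])<r)&(P[:,2]>zl)&(P[:,2]<zh); return P[m],C[m]
def shift(target,hold=True):
    """shift in tool axes to bring grasp point (or TCP) to target"""
    s=monitor.read_state(); from scipy.spatial.transform import Rotation as Ro
    R=Ro.from_euler("xyz",s["tool_rot"]).as_matrix(); p=np.array(s["eef_pos"])-(R[:,2]*ctrl.hold_point_z if hold else 0)
    return R.T@(np.array(target)-p)
E
python3 - <<'E'
from h import *
np.set_printoptions(precision=4,suppress=True)
for cam in("top","scene"):
    c=optics.capture(cam);P,C=cloud(c)
    q,_=near(P,C,(.65,-.245),.06,.106,.118); print(cam,"block top",len(q),q.mean(0),cv2.minAreaRect(q[:,:2].astype(np.float32)*1000))
    q,_=near(P,C,(.60,-.245),.16,.003,.035); print("tray",len(q),cv2.minAreaRect(q[:,:2].astype(np.float32)*1000))
    q,k=near(P,C,(.65,-.245),.05,.19,.24); print("grip",len(q),np.median(q,0),q.min(0),q.max(0))
    q,_=near(P,C,(.56,-.245),.07,.135,.18); print("prongs",len(q),cv2.minAreaRect(q[:,:2].astype(np.float32)*1000) if len(q)>3 else q)
    q,k=near(P,C,(.645,.245),.08,.1,.135);print("bar",len(q),np.median(q,0)); 
    if len(q)>3: print(cv2.fitLine(q[:,:2].astype(np.float32),cv2.DIST_HUBER,0,.01,.01).ravel(), q.min(0),q.max(0))
    q,_=near(P,C,(.645,.245),.1,.008,.06); print("basket",len(q),cv2.minAreaRect(q[:,:2].astype(np.float32)*1000))
print(shift((.645,.245,.25)))
E
```

```text
top block top 172 [ 0.6526 -0.2438  0.112 ] ((652.6279907226562, -248.6756591796875), (60.66837692260742, 60.76060104370117), 86.10811614990234)
tray 2343 ((598.72705078125, -244.85665893554688), (316.2585754394531, 311.4763488769531), 81.7439956665039)
grip 47 [ 0.6496 -0.2471  0.2236] [ 0.6415 -0.2576  0.1923] [ 0.66   -0.2389  0.2333]
prongs 123 ((585.8754272460938, -243.47262573242188), (74.02604675292969, 86.91758728027344), 86.28910064697266)
bar 88 [0.6404 0.2475 0.119 ]
[ 0.1262 -0.992   0.6404  0.2434] [0.6318 0.1958 0.1005] [0.6496 0.3034 0.1308]
basket 265 ((633.0523071289062, 230.23651123046875), (129.5465545654297, 159.71011352539062), 31.566696166992188)
scene block top 367 [ 0.6595 -0.2426  0.1134] ((654.8543090820312, -247.19195556640625), (61.27958297729492, 63.86933898925781), 85.02394104003906)
tray 3263 ((600.7100830078125, -245.16058349609375), (314.8847351074219, 316.67938232421875), 43.73223114013672)
grip 123 [ 0.6579 -0.2423  0.2179] [ 0.6436 -0.2565  0.1903] [ 0.6637 -0.2368  0.2295]
prongs 157 ((588.0044555664062, -241.8634490966797), (75.28099060058594, 84.08633422851562), 85.6648178100586)
bar 191 [0.6451 0.251  0.1199]
[ 0.1312 -0.9914  0.6459  0.2388] [0.6318 0.1964 0.1014] [0.6527 0.3046 0.1288]
basket 643 ((632.2825317382812, 248.89854431152344), (93.79712677001953, 108.30414581298828), 7.724837303161621)
[ 0.6897 -0.5695  0.    ]
```

```bash
python3 -m creep '[[[0.04, -0.03, -0.03, 0, 0.085], [0.08, -0.07, -0.04, -0.15, 0.085], [0.12, -0.11, -0.04, -0.34, 0.085], [0.16, -0.14, -0.04, -0.52, 0.085], [0.21, -0.18, -0.04, -0.70, 0.085], [0.25, -0.22, -0.04, -0.88, 0.085], [0.3, -0.25, -0.04, -1.06, 0.085], [0.34, -0.29, -0.04, -1.24, 0.085]]]' 60
python3 - <<'E'
from h import *
print(monitor.read_state()["joint_positions"],shift((.635,.247,.25)))
E
```

```text
clock: 2.1
eef_pos: [0.408, -0.1325, 0.2716]
tool_rot: [3.14, 0.001, 1.581]
force: [0.8, 0.1, -0.3]
width: 0.0852
grip_force: 0.0
[-4.86418246e-01  7.12758735e-02 -4.09524987e-01  1.08833862e+00
  5.21718080e-05  1.07443730e+00] [0.37720994 0.23073828 0.04039158]
```

```bash
python3 -m creep '[[[0.045, 0.03, 0, -0.06, 0.085], [0.09, 0.06, 0, -0.12, 0.085], [0.14, 0.09, 0, -0.12, 0.085], [0.19, 0.12, 0, -0.12, 0.085], [0.24, 0.15, 0, -0.12, 0.085], [0.29, 0.18, 0, -0.12, 0.085], [0.33, 0.21, 0, -0.12, 0.085], [0.377, 0.233, 0.02, -0.12, 0.085]]]'
python3 -m creep '[[[0.377, 0, 0, 0, 0.085]]]' >/dev/null 2>&1 <<< '' & wait; python3 - <<'E'
from h import *
from scipy.spatial.transform import Rotation as Ro
s=monitor.read_state();print(s["eef_pos"],s["tool_rot"],s["qd"].round(3))
E
```

```text
clock: 3.1
eef_pos: [0.6402, 0.2456, 0.2526]
tool_rot: [3.138, -0.0, 1.694]
force: [1.3, 0.1, -0.5]
width: 0.0851
grip_force: 0.0
[0.63133981 0.30629603 0.24836845] [-3.13903197e+00  1.08872243e-03  1.69196766e+00] [0.737 0.273 0.522 0.24  0.013 0.714]
```

I slipped an unneeded extra row in there; it only shifted the tool in free air. I'll move back and look with the wrist camera.

```bash
python3 -m creep '[[[-0.0625, 0, 0, 0, 0.085], [-0.0625, 0, 0, 0, 0.085], [-0.0625, 0, 0, 0, 0.085], [-0.0625, 0, 0, 0, 0.085]]]'
python3 - <<'E'
from h import *
from scipy.spatial.transform import Rotation as Ro
np.set_printoptions(precision=4,suppress=True)
s=monitor.read_state();c=optics.capture("wrist");save("w1.png",c["color"])
R=Ro.from_euler("xyz",s["tool_rot"]).as_matrix();T=c["T_tool_cam"];K=c["K"]
def ray(px):
    x,y=(px[0]-K[0,2]),(px[1]-K[1,2]);r=np.hypot(x,y);th=r/K[0,0]
    return np.array([x/r*np.sin(th),y/r*np.sin(th),np.cos(th)])
o=R@T[:3,3]+s["eef_pos"]
for n,z in(("basket_grip",.115),("basket",0)):
    for r in models.pinpoint("wrist",n)[:2]:
        w=R@T[:3,:3]@ray(r["point"]);print(n,r["p"],r["point"],o+(z-o[2])/w[2]*w)
for cam in("top","scene"):
    c=optics.capture(cam)
    for r in models.pinpoint(cam,"basket_grip")[:2]: print(cam,r["p"],world(c,r["point"],z=.115))
print(s["eef_pos"],s["tool_rot"],shift((.643,.248,.115)))
E
```

```text
clock: 3.72
eef_pos: [0.6383, 0.2438, 0.2515]
tool_rot: [3.141, -0.0, 1.694]
force: [-0.2, 1.0, 0.6]
width: 0.0854
grip_force: 0.0
basket_grip 0.94 [258.5, 176.2] [0.6406 0.2494 0.115 ]
basket_grip 0.82 [13.1, 84.9] [0.3384 0.3297 0.115 ]
basket 0.76 [62.5, 80.6] [0.333  0.3373 0.    ]
basket 0.69 [261.3, 153.9] [0.6448 0.2526 0.    ]
top 0.92 [0.6316 0.2376 0.115 ]
scene 0.96 [0.3427 0.3388 0.115 ]
scene 0.81 [0.6394 0.2477 0.115 ]
[0.6383 0.2438 0.2515] [ 3.1414 -0.0003  1.694 ] [0.0033 0.0054 0.155 ]
```

View pics/w1.png

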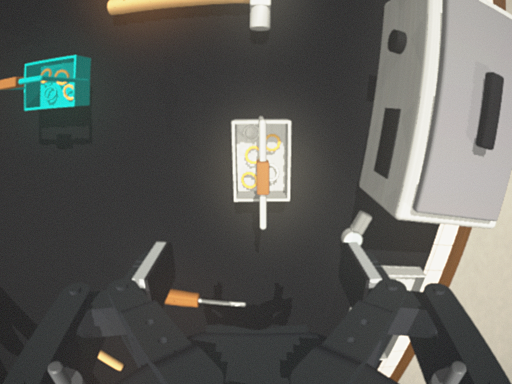

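```bash
python3 -m creep '[[[0.004, 0.004, 0.04, 0, 0.085], [0.004, 0.004, 0.08, 0, 0.06], [0.004, 0.004, 0.12, 0, 0.05], [0.004, 0.004, 0.145, 0, 0.045], [0.004, 0.004, 0.155, 0, 0.04], [0.004, 0.004, 0.155, 0, 0.035]]]'
python3 - <<'E'
from h import *
c=optics.capture("wrist");save("w2.png",c["color"]);print(shift((.642,.249,.115)))
E
```

```text
clock: 4.82
eef_pos: [0.6414, 0.2485, 0.0961]
tool_rot: [-3.141, 0.0, 1.695]
force: [-0.6, -0.2, 0.6]
width: 0.0353
grip_force: 0.0
[ 3.10086955e-04 -4.33933848e-05  8.35945349e-04]
```

View pics/w2.png

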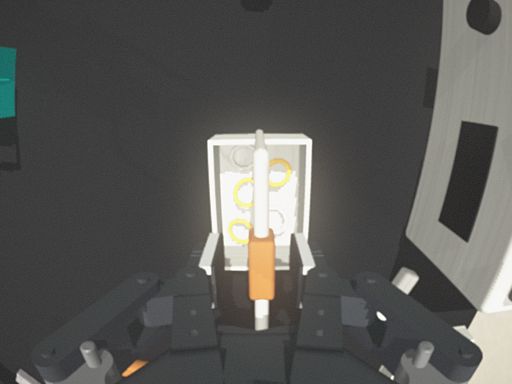

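The sleeve (262, 265) lies midway between the pads (213 and 302), so I'll close.

```bash
python3 -m creep '[[[0, 0, 0, 0, 0.0], [0, 0, 0, 0, 0.0], [0, 0, 0, 0, 0], [0, 0, 0, 0, 0]]]' 70
python3 -m creep '[[[0, 0, -0.01, 0, 0], [0, 0, -0.03, 0, 0], [0, 0, -0.06, 0, 0], [0, 0, -0.09, 0, 0], [0, 0, -0.09, 0, 0], [0, 0, -0.09, 0, 0]]]'
python3 - <<'E'
from h import *
np.set_printoptions(precision=4,suppress=True)
c=optics.capture("top");P,C=cloud(c)
q,_=near(P,C,(.64,.25),.08,.18,.235);print(len(q),cv2.fitLine(q[:,:2].astype(np.float32),cv2.DIST_HUBER,0,.01,.01).ravel() if len(q)>5 else q)
yaw=-.068; sx=np.array([np.cos(yaw),np.sin(yaw),0])
b=np.array([.653,-.248,0]); print("pre-tip",b-sx*.15,"seat",b-.09*sx)
print(shift(b-sx*.15+[0,0,.182]),shift(b-sx*.09+[0,0,.182]))
E
```

```text
clock: 5.38
eef_pos: [0.643, 0.2488, 0.0979]
tool_rot: [3.138, -0.0, 1.695]
force: [1.3, 0.1, 6.4]
width: 0.0108
grip_force: 71.5
clock: 6.12
eef_pos: [0.6404, 0.2483, 0.1846]
tool_rot: [-3.139, 0.0, 1.695]
force: [-0.5, 0.0, -3.0]
width: 0.0108
grip_force: 70.2
41 [ 0.3193 -0.9477  0.6399  0.2156]
pre-tip [ 0.5033 -0.2378  0.    ] seat [ 0.5632 -0.2419  0.    ]
[-0.4653 -0.1959  0.0218] [-0.4768 -0.137   0.0215]
```

```bash
python3 -m creep '[[[-0.02, -0.015, 0, 0, 0], [-0.05, -0.04, 0, 0, 0], [-0.09, -0.075, 0, 0.03, 0], [-0.13, -0.11, 0, 0.06, 0], [-0.17, -0.15, 0, 0.09, 0], [-0.21, -0.18, 0, 0.12, 0], [-0.25, -0.205, 0, 0.16, 0], [-0.285, -0.21, 0, 0.192, 0]]]'
python3 -m creep '[[[-0.03, 0, 0, 0, 0], [-0.07, 0, 0, 0, 0], [-0.11, 0, 0, 0, 0], [-0.14, 0, 0, 0, 0], [-0.16, 0, 0, 0, 0], [-0.16, 0, 0, 0, 0], [-0.16, 0, 0, 0, 0]]]'
cat >> h.py <<'E'
from scipy.spatial.transform import Rotation as Ro
def wray(c,s):
    R=Ro.from_euler("xyz",s["tool_rot"]).as_matrix();T=c["T_tool_cam"];K=c["K"];o=R@T[:3,3]+s["eef_pos"]
    def f(px,z):
        x,y=(px[0]-K[0,2]),(px[1]-K[1,2]);r=np.hypot(x,y);th=r/K[0,0]
        w=R@T[:3,:3]@np.array([x/r*np.sin(th),y/r*np.sin(th),np.cos(th)]); return o+(z-o[2])/w[2]*w
    return f
E
python3 - <<'E'
from h import *
np.set_printoptions(precision=4,suppress=True)
s=monitor.read_state();c=optics.capture("wrist");f=wray(c,s);save("w3.png",c["color"])
print(s["eef_pos"],s["tool_rot"])
for n,z in(("rod_grip",.205),("bore_mouth",.112),("hook_tips",.166),("hook_seat",.149),("basket_grip",s["eef_pos"][2]+.0187)):
    for r in models.pinpoint("wrist",n)[:1]: print(n,r["p"],r["point"],f(r["point"],z))
for cam in("top","scene"):
    c=optics.capture(cam); save(cam+"3.png",c["color"])
    for n,z in(("rod_grip",.205),("hook_tips",.166),("basket_grip",s["eef_pos"][2]+.0187)):
        for r in models.pinpoint(cam,n)[:1]: print(cam,n,r["p"],r["point"],world(c,r["point"],z=z))
E
```

```text
clock: 7.18
eef_pos: [0.4655, -0.061, 0.1849]
tool_rot: [-3.138, -0.001, 1.501]
force: [0.9, -0.9, -2.4]
width: 0.011
grip_force: 70.2
clock: 8.05
eef_pos: [0.4571, -0.2188, 0.1858]
tool_rot: [-3.141, -0.001, 1.503]
force: [-0.8, -0.5, -2.6]
width: 0.0107
grip_force: 70.2
[ 0.4571 -0.2188  0.1858] [-3.1405 -0.0014  1.5034]
bore_mouth 0.72 [468.1, 219.6] [ 0.6585 -0.2512  0.112 ]
basket_grip 0.57 [256.5, 257.5] [ 0.4587 -0.2147  0.2045]
top rod_grip 0.62 [328.4, 173.3] [ 0.6516 -0.2462  0.205 ]
top basket_grip 0.81 [322.3, 235.2] [ 0.4524 -0.2277  0.2045]
scene rod_grip 0.59 [147.1, 156.6] [ 0.6495 -0.2533  0.205 ]
scene hook_tips 0.7 [167.5, 252.1] [ 0.8405 -0.0836  0.166 ]
scene basket_grip 0.87 [394.8, 168.1] [0.4085 0.3287 0.2045]
```

View pics/w3.png

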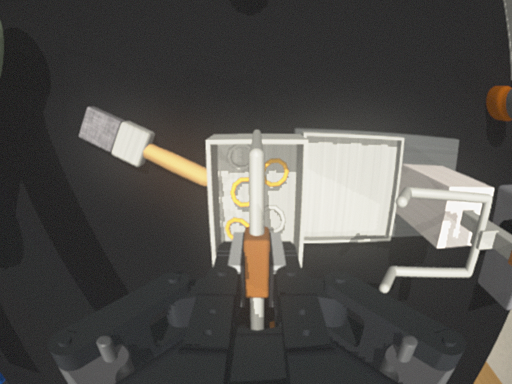

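The prong tips are at (403,201) and (385,288), the crossbar corners at (486,197) and (471,272), and the bar runs along column 257. I'll project these.

```bash
python3 - <<'E'
from h import *
np.set_printoptions(precision=4,suppress=True)
s=monitor.read_state();c=optics.capture("wrist");f=wray(c,s)
a,b=f((404,200),.164),f((386,287),.164);print("tips",a,b,(a+b)/2,np.linalg.norm(a-b))
P,Q=f((486,198),.145),f((471,271),.145);print("cross",P,Q,(P+Q)/2)
print("bar",f((257,133),.204),f((257,262),.204))
yaw=-.068; sx=np.array([np.cos(yaw),np.sin(yaw),0]);b0=np.array([.653,-.248,0]);print("pred tips",b0-.106*sx,"cross",b0-.02*sx)
for k in(.106,.09): print(k,shift(b0-k*sx+[0,0,.182]))
E
```

```text
tips [ 0.5537 -0.2075  0.164 ] [ 0.5484 -0.2733  0.164 ] [ 0.551  -0.2404  0.164 ] 0.0660358328740216
cross [ 0.6472 -0.2194  0.145 ] [ 0.648 -0.289  0.145] [ 0.6476 -0.2542  0.145 ]
bar [ 0.4632 -0.1581  0.204 ] [ 0.4591 -0.2189  0.204 ]
pred tips [ 0.5472 -0.2408  0.    ] cross [ 0.633  -0.2466  0.    ]
0.106 [-0.0148  0.0909  0.023 ]
0.09 [-0.0148  0.1069  0.023 ]
```

```bash
python3 -m creep '[[[-0.008, 0.01, 0.008, 0, 0], [-0.017, 0.025, 0.0145, 0, 0], [-0.017, 0.05, 0.0145, 0, 0], [-0.017, 0.075, 0.0145, 0, 0], [-0.017, 0.095, 0.0145, 0, 0], [-0.017, 0.107, 0.0145, 0, 0], [-0.017, 0.107, 0.0145, 0, 0], [-0.017, 0.107, 0.0145, 0, 0]]]'
python3 - <<'E'
from h import *
c=optics.capture("wrist");t=optics.capture("scene");a=c["color"];b=cv2.resize(t["color"][110:230,90:250],(512,384),interpolation=cv2.INTER_CUBIC)
cv2.imwrite("pics/w4.png",cv2.cvtColor(cv2.resize(np.hstack([a,b]),(800,300)),cv2.COLOR_RGB2BGR))
yaw=-.068; sx=np.array([np.cos(yaw),np.sin(yaw),0]);b0=np.array([.653,-.248,0]);print(shift(b0-.09*sx+[0,0,.149]))
E
```

```text
clock: 9.8
eef_pos: [0.5625, -0.2441, 0.1714]
tool_rot: [-3.14, -0.0, 1.503]
force: [0.7, 0.1, -2.1]
width: 0.0107
grip_force: 70.2
[0.00225139 0.00061518 0.0414546 ]
```

View pics/w4.png

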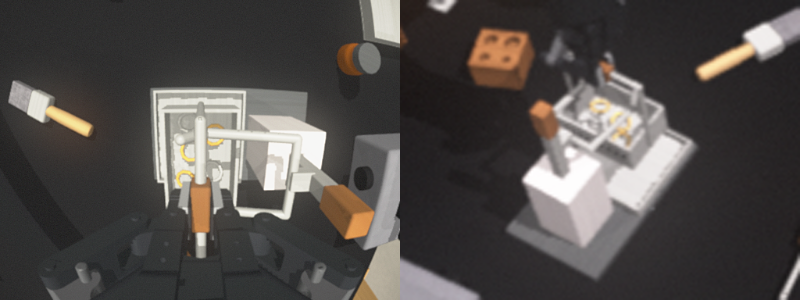

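```bash
python3 - <<'E'
from h import *
np.set_printoptions(precision=4,suppress=True)
s=monitor.read_state();c=optics.capture("wrist");f=wray(c,s);z=s["eef_pos"][2]+.0187
for p in((333,173),(339,271)):print("prong",f(p,.152))
print("tip",f((230,177),.164)); print("sleeve ends",f((258,232),z+.007),f((258,297),z+.007),"bar end",f((257,133),z+.002))
E
```

```text
prong [ 0.6098 -0.211   0.152 ]
prong [ 0.6155 -0.2768  0.152 ]
tip [ 0.5524 -0.2066  0.164 ]
sleeve ends [ 0.5658 -0.2235  0.1975] [ 0.5635 -0.2583  0.1975] bar end [ 0.5682 -0.182   0.1925]
```

```bash
python3 -m creep '[[[0, 0.002, 0.008, 0, 0], [0, 0.002, 0.016, 0, 0], [0, 0.002, 0.024, 0, 0], [0, 0.002, 0.030, 0, 0], [0, 0.002, 0.034, 0, 0], [0, 0.002, 0.034, 0, 0]]]'
python3 -m creep '[[[0, 0, 0.002, 0, 0], [0, 0, 0.004, 0, 0], [0, 0, 0.004, 0, 0]]]'
```

```text
clock: 10.7
eef_pos: [0.565, -0.2442, 0.1374]
tool_rot: [-3.141, -0.0, 1.503]
force: [1.3, -0.1, -3.6]
width: 0.0112
grip_force: 70.2
clock: 11.08
eef_pos: [0.5654, -0.2444, 0.1339]
tool_rot: [3.141, 0.0, 1.503]
force: [0.4, -0.9, -3.0]
width: 0.0107
grip_force: 70.2
```

```bash
python3 -m creep '[[[0, 0, 0.0015, 0, 0], [0, 0, 0.003, 0, 0], [0, 0, 0.003, 0, 0]]]'
python3 -m creep '[[[0, 0, 0.0015, 0, 0], [0, 0, 0.0015, 0, 0], [0, 0, 0.0015, 0, 0]]]'; python3 -m creep '[[[0, 0, 0.0015, 0, 0], [0, 0, 0.0015, 0, 0], [0, 0, 0.0015, 0, 0]]]'
```

```text
clock: 11.45
eef_pos: [0.5663, -0.2446, 0.1313]
tool_rot: [3.139, 0.0, 1.503]
force: [4.3, 0.2, -0.6]
width: 0.0106
grip_force: 70.7
clock: 11.82
eef_pos: [0.5668, -0.2448, 0.1303]
tool_rot: [3.138, 0.001, 1.503]
force: [5.6, 0.2, 2.0]
width: 0.0107
grip_force: 71.1
clock: 12.2
eef_pos: [0.5671, -0.2449, 0.1296]
tool_rot: [3.137, 0.001, 1.503]
force: [5.6, 0.3, 7.4]
width: 0.0106
grip_force: 71.8
```

```bash
python3 -m creep '[[[0, 0.002, 0, 0, 0], [0, 0.003, 0, 0, 0], [0, 0.003, 0, 0, 0]]]'
python3 - <<'E'
from h import *
c=optics.capture("wrist");t=optics.capture("scene");a=c["color"];b=cv2.resize(t["color"][110:230,90:250],(512,384),interpolation=cv2.INTER_CUBIC)
cv2.imwrite("pics/w5.png",cv2.cvtColor(cv2.resize(np.hstack([a,b]),(800,300)),cv2.COLOR_RGB2BGR))
E
```

```text
clock: 12.58
eef_pos: [0.5673, -0.2449, 0.1294]
tool_rot: [-3.141, 0.002, 1.502]
force: [-2.3, -0.1, 12.6]
width: 0.0106
grip_force: 72.6
```

View pics/w5.png

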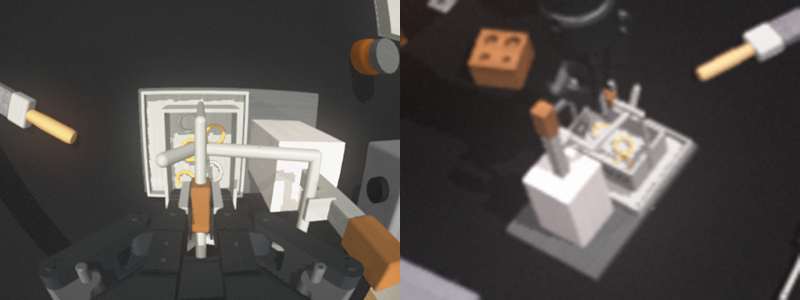

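Seated: the bar lies in the V behind the upturned tip, and z matches. I'll relax the push and open to 35 mm.

```bash
python3 -m creep '[[[0, -0.001, -0.001, 0, 0], [0, -0.001, -0.0025, 0, 0], [0, -0.001, -0.0025, 0, 0]]]'; python3 -m creep '[[[0, 0, 0, 0, 0.02], [0, 0, 0, 0, 0.035], [0, 0, 0, 0, 0.035], [0, 0, 0, 0, 0.035], [0, 0, 0, 0, 0.035]]]'
python3 - <<'E'
from h import *
np.set_printoptions(precision=4,suppress=True)
s=monitor.read_state();c=optics.capture("wrist");f=wray(c,s);save("w6.png",c["color"])
for r in models.pinpoint("wrist","basket_grip")[:1]: print(r["p"],r["point"],f(r["point"],.149))
E
```

```text
clock: 13.05
eef_pos: [0.5671, -0.2444, 0.1301]
tool_rot: [-3.141, 0.0, 1.503]
force: [2.8, -0.9, 0.5]
width: 0.0111
grip_force: 70.7
clock: 13.68
eef_pos: [0.567, -0.2444, 0.1302]
tool_rot: [-3.141, -0.0, 1.503]
force: [-0.7, -0.3, -0.3]
width: 0.0353
grip_force: 0.0
0.88 [257.8, 259.8] [ 0.5691 -0.2415  0.149 ]
```

View pics/w6.png

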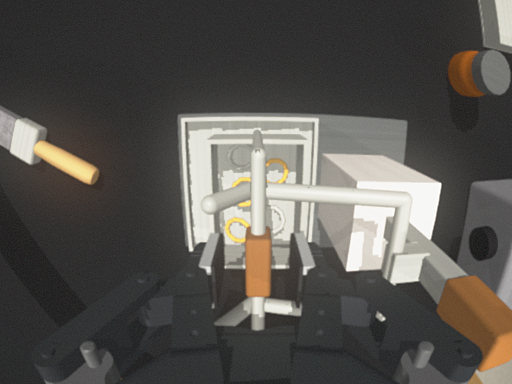

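```bash
python3 -m creep '[[[0, 0, -0.015, 0, 0.035], [0, 0, -0.035, 0, 0.035], [0, 0, -0.07, 0, 0.035], [0, 0, -0.11, 0, 0.035], [0, 0, -0.14, 0, 0.05], [0, 0.03, -0.15, 0, 0.06], [0, 0.045, -0.15, 0, 0.06], [0, 0.045, -0.15, 0, 0.06]]]'
python3 - <<'E'
from h import *
np.set_printoptions(precision=4,suppress=True)
s=monitor.read_state();c=optics.capture("wrist");f=wray(c,s);save("w7.png",c["color"])
for n,z in(("rod_grip",.205),("bore_mouth",.112),("basket_grip",.149),("hook_tips",.166)):
    for r in models.pinpoint("wrist",n)[:1]: print(n,r["p"],r["point"],f(r["point"],z))
r=models.trace("wrist","rod_grip")
c=optics.capture("top");P,C=cloud(c)
q,k=near(P,C,(.655,-.247),.03,.215,.24);print(len(q),q.mean(0))
yaw=-.068; print("shift",shift((.655,-.248,.205)))
E
```

```text
clock: 14.78
eef_pos: [0.6127, -0.2475, 0.281]
tool_rot: [3.141, 0.001, 1.503]
force: [-0.8, -0.3, -0.5]
width: 0.0601
grip_force: 0.0
rod_grip 0.83 [306.7, 201.8] [ 0.6531 -0.2504  0.205 ]
bore_mouth 0.9 [301.1, 173.6] [ 0.6622 -0.2504  0.112 ]
basket_grip 0.59 [209.2, 179.7] [ 0.5689 -0.2413  0.149 ]
19 [ 0.6516 -0.2429  0.2236]
shift [0.0024 0.0434 0.0942]
```

View pics/w7.png

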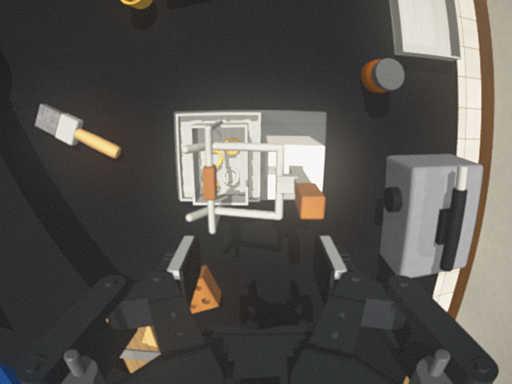

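```bash
python3 -m creep '[[[0.001, 0.03, 0, 0, 0.06], [0.001, 0.044, 0, 0, 0.06], [0.001, 0.044, 0.03, 0, 0.06], [0.001, 0.044, 0.06, 0, 0.05], [0.001, 0.044, 0.085, 0, 0.04], [0.001, 0.044, 0.094, 0, 0.035], [0.001, 0.044, 0.094, 0, 0.03], [0.001, 0.044, 0.094, 0, 0.03]]]'
python3 - <<'E'
from h import *
np.set_printoptions(precision=4,suppress=True)
s=monitor.read_state();c=optics.capture("wrist");f=wray(c,s);save("w8.png",c["color"][130:330,130:400])
for n,z in(("rod_grip",.205),):
    for r in models.pinpoint("wrist",n)[:1]: print(n,r["p"],r["point"],f(r["point"],z))
E
python3 -c "
import cv2;a=cv2.imread('pics/w8.png');cv2.imwrite('pics/w8b.png',cv2.resize(a,None,fx=2.5,fy=2.5))"
```

```text
clock: 16.12
eef_pos: [0.6566, -0.2498, 0.1878]
tool_rot: [3.14, 0.001, 1.503]
force: [0.1, -0.4, 0.3]
width: 0.03
grip_force: 0.0
rod_grip 0.86 [249.5, 264.9] [ 0.6544 -0.2505  0.205 ]
```

View pics/w8b.png

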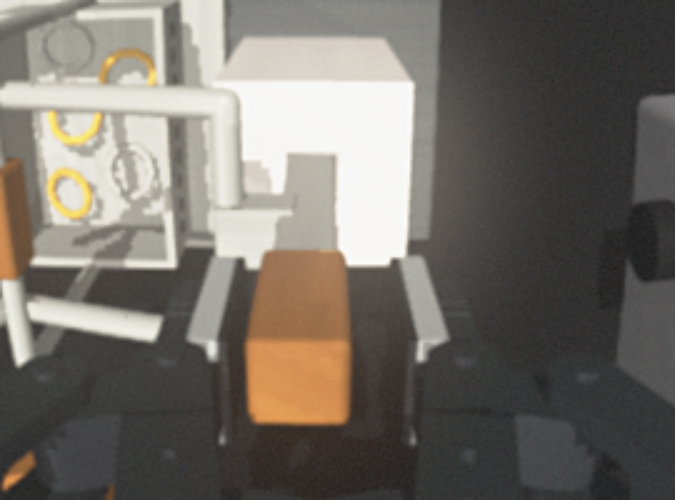

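```bash
python3 -m creep '[[[0, -0.0028, 0, 0, 0.03], [0, -0.0028, 0, 0, 0.025], [0, -0.0028, 0, 0, 0.022], [0, -0.0028, 0, 0, 0.022], [0, -0.0028, 0, 0, 0.022]]]' 40
python3 - <<'E'
from h import *
c=optics.capture("wrist");a=c["color"]; 
# brown extents between pads per row
h=cv2.cvtColor(a,cv2.COLOR_RGB2HSV)
for v in (240,250,258,266,275,285,295):
    m=(h[v,210:300,0]<18)&(h[v,210:300,1]>120)&(h[v,210:300,2]>60);u=np.nonzero(m)[0]+210
    print(v,(u.min(),u.max()) if len(u) else None)
e=cv2.Sobel(cv2.cvtColor(a,cv2.COLOR_RGB2GRAY),cv2.CV_32F,1,0)
for v in(260,272,290): print(v,a[v,205:305].mean(1).astype(int))
E
```

```text
clock: 16.85
eef_pos: [0.6532, -0.2492, 0.1862]
tool_rot: [-3.142, -0.0, 1.503]
force: [0.9, -0.1, 0.0]
width: 0.0223
grip_force: 0.0
240 (np.int64(243), np.int64(271))
250 (np.int64(240), np.int64(273))
258 (np.int64(238), np.int64(276))
266 (np.int64(237), np.int64(277))
275 (np.int64(236), np.int64(278))
285 (np.int64(236), np.int64(277))
295 (np.int64(237), np.int64(277))
260 [ 72  69  72  68  73  67  69  73  68  82 123 162 169 166 165 165 165 167
 166 165 168 155 118  77  65  65  67  63  63  62  64  70  89 102 111 111
 113 111 114 113 110 111 115 111 115 112 115 114 111 114 116 114 119 117
 111 116 114 114 110 115 115 114 112 114 114 115 113 115 118 117 113 107
  95  77  67  70  71  70  74  73  79 119 155 169 167 168 167 167 166 165
 167 166 164 126  80  68  72  74  70  71]
272 [ 72  71  67  67  64  69  70  66  64  68  66  66  67  66  68  66  66  65
 106 154 158 131  93  83  77  69  59  56  55  54  76 109 135 142 149 156
 151 156 152 151 152 152 153 152 153 153 153 148 146 145 146 148 145 145
 146 151 151 149 150 150 147 149 145 144 146 144 146 146 147 147 139 134
 122  97  67  63  62  63  74  83  79 107 167 181 164 109  71  66  66  69
  67  64  67  66  68  69  73  73  73  71]
290 [ 61  58  63  63  63  61  66  59  62  61  64  62  61  61  65  62  63  61
  56  52  49  53  57  62  67  67  57  48  56  55  59  87 130 146 149 150
 149 148 150 150 151 151 150 149 149 149 150 148 151 151 150 150 150 151
 149 147 148 150 148 149 147 148 147 146 144 145 146 146 142 140 131 119
  96  68  52  50  48  57  76  78  74  65  52  52  54  57  60  60  64  63
  61  58  59  64  56  64  59  59  61  62]
```

```bash
python3 -m creep '[[[0, 0, 0, 0, 0.018], [0, 0, 0, 0, 0.01], [0, 0, 0, 0, 0.01], [0, 0, 0, 0, 0.01]]]' 100
python3 -m creep '[[[0, 0, -0.003, 0, 0.01], [0, 0, -0.006, 0, 0.01], [0, 0, -0.01, 0, 0.01], [0, 0, -0.01, 0, 0.01]]]'
```

```text
clock: 17.4
eef_pos: [0.6537, -0.2493, 0.1865]
tool_rot: [3.14, -0.0, 1.503]
force: [2.6, -0.3, -0.5]
width: 0.0168
grip_force: 97.6
clock: 17.9
eef_pos: [0.6535, -0.2489, 0.1951]
tool_rot: [-3.141, -0.001, 1.503]
force: [5.6, -0.1, -9.1]
width: 0.0168
grip_force: 98.2
```

```bash
python3 -m creep '[[[0, 0.0005, -0.004, 0, 0.01], [0, 0.001, -0.01, 0, 0.01], [0, 0.001, -0.016, 0, 0.01], [0, 0.001, -0.022, 0, 0.01], [0, 0.001, -0.022, 0, 0.01]]]'
python3 - <<'E'
from plant import monitor
s=monitor.read_state();print(s["wrist_torque"],s["tool_rot"],s["eef_pos"])
E
```

```text
clock: 18.52
eef_pos: [0.6537, -0.2495, 0.2191]
tool_rot: [-3.141, 0.001, 1.503]
force: [1.0, -0.3, -6.2]
width: 0.0168
grip_force: 98.6
[-0.09381883 -0.62142552 -0.02140068] [-3.14115890e+00  6.67899065e-04  1.50267913e+00] [ 0.65372186 -0.24947191  0.21913956]
```

```bash
python3 -m creep '[[[0, 0, -0.005, 0, 0.01], [0, 0, -0.011, 0, 0.01], [0, 0, -0.017, 0, 0.01], [0, 0, -0.022, 0, 0.01], [0, 0, -0.0245, 0, 0.01], [0, 0, -0.0245, 0, 0.01], [0, 0, -0.0245, 0, 0.01]]]'
python3 - <<'E'
from h import *
np.set_printoptions(precision=4,suppress=True)
s=monitor.read_state();f=None
c=optics.capture("scene"); b=cv2.resize(c["color"][110:230,100:250],(640,512),interpolation=cv2.INTER_CUBIC);save("f1.png",b)
for n,z in(("rod_band",.120),("rod_grip",.263),("basket_grip",.207)):
    for r in models.pinpoint("scene",n)[:1]: print(n,r["p"],r["point"],world(c,r["point"],z=z),world(c,r["point"]))
E
```

```text
clock: 19.4
eef_pos: [0.654, -0.2492, 0.2425]
tool_rot: [-3.141, -0.0, 1.503]
force: [0.9, 0.1, -6.4]
width: 0.0165
grip_force: 98.7
rod_band 0.73 [154.9, 177.3] [ 0.6539 -0.2459  0.12  ] [ 0.6584 -0.241   0.1293]
rod_grip 0.65 [139.2, 143.1] [ 0.6544 -0.2588  0.263 ] [ 0.6738 -0.2371  0.2971]
basket_grip 0.77 [397.5, 170.1] [0.4136 0.3362 0.207 ] [0.2472 0.3576 0.002 ]
```

View pics/f1.png

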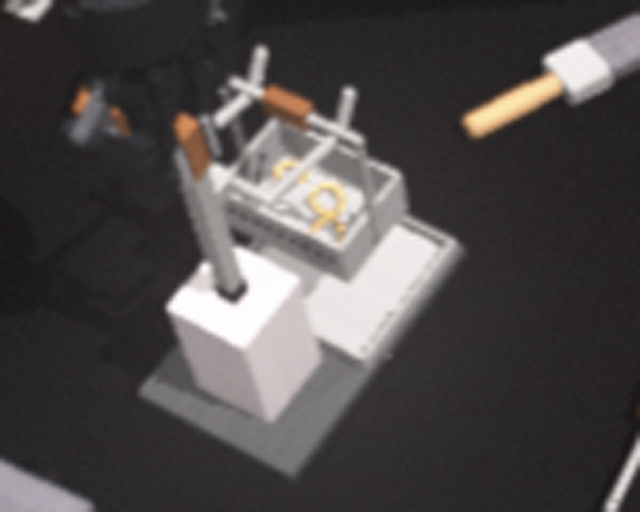

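The band shows at the mouth (232,290), and the basket hangs on both prongs. The rise is 56 mm, so I'll add 1.5 mm of margin and let it settle.

```bash
python3 -m creep '[[[0, 0, -0.001, 0, 0.01], [0, 0, -0.0015, 0, 0.01], [0, 0, -0.0015, 0, 0.01], [0, 0, -0.0015, 0, 0.01], [0, 0, -0.0015, 0, 0.01], [0, 0, -0.0015, 0, 0.01], [0, 0, -0.0015, 0, 0.01], [0, 0, -0.0015, 0, 0.01]]]'; python3 -m creep '[[[0, 0, 0, 0, 0.01], [0, 0, 0, 0, 0.01], [0, 0, 0, 0, 0.01], [0, 0, 0, 0, 0.01], [0, 0, 0, 0, 0.01], [0, 0, 0, 0, 0.01], [0, 0, 0, 0, 0.01], [0, 0, 0, 0, 0.01]]]'
python3 - <<'E'
from h import *
z=[]
for i in range(6): optics.capture("top"); s=monitor.read_state(); z.append(s["eef_pos"][2])
print(np.round(z,4),s["qd"].round(3))
E
```

```text
clock: 20.6
eef_pos: [0.6542, -0.2493, 0.2443]
tool_rot: [-3.142, -0.0, 1.503]
force: [-0.2, 0.4, -7.2]
width: 0.0168
grip_force: 98.7
clock: 21.6
eef_pos: [0.6542, -0.2493, 0.2443]
tool_rot: [3.142, 0.0, 1.503]
force: [0.5, 0.4, -7.4]
width: 0.0169
grip_force: 98.7
[0.2443 0.2443 0.2443 0.2443 0.2443 0.2443] [-0.001  0.     0.    -0.001 -0.     0.   ]
```

Rise is 57.8 mm and still.

```bash
python3 -c "
from plant import hand_in
print(hand_in())"
```

```text
the job is handed in; nothing more can be done
None
```

The job is handed in: the steel basket hangs released on both prongs, and the gripper is holding the rod still about 58 mm up (tool travel), the dark band just clear of the block (55 mm needed) and the foot still inside.

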